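# Lock the luthier's wedge clamp

## Robot

A 7-joint arm with a two-finger parallel gripper is mounted at the origin on the work surface. World frame = base frame: x ahead of the robot, y to its left, z up, the work surface at z = 0. Lengths are in m, angles in rad, forces in N, time in s.
With the tool pointing down it reaches from about 0.425 to 0.875 m from the base axis. Payload 4.7 kg.
Tool frame: the origin (TCP) lies between the finger pads; the fingertips stand 22 mm ahead of it and the grasp point (between the pads) lies 3 mm ahead of it; z points along the fingers, y is the line along which they close (so a half turn about z gives the same grasp; the last joint's range is limited). The gripper opens to 87 mm and grips with 3 to 60 N. Pads are 19 mm wide; open, the fingers measure 117 mm over their backs; the gripper's body (75 mm by 190 mm) begins 51 mm behind the grasp point.
Start: joints at [1.167, 0.321, -0.07, 1.45, 0.023, 1.371, -0.057], TCP at [0.264, -0.594, 0.245] pointing down, gripper open.
Joint ranges: [-2.86, 2.86], [-0.3, 2.09], [-1.38, 1.24], [0.06, 2.45], [-1.56, 4.7], [0.09, 2.05], [-2.69, 2.69]. Speed limits (rad/s): [2.57, 2.57, 3.14, 3.14, 3.14, 3.14, 3.14].

## Interface

Orientations are given as a 3x3 rotation matrix whose columns are the frame's x, y, z axes.
In Python, from station import state, read_camera, camera_info, finish_job, spot_in, place_of gives the robot as it stands.
- The arm moves only by the tool play_rows, never from a script. Its argument "deltas" is a list of rows, each an object of numbers: "x", "y", "z": the shift along the tool's x, y, z in m; "wx", "wy", "wz": the turn, a rotation vector about the tool's x, y, z in rad. In form: [{"x": .., "y": .., "z": .., "wx": .., "wy": .., "wz": ..}, ...]. A call has 1 to 10 rows; each row is the pose to reach, as a shift and turn from the pose commanded when the call began, along the tool's axes at that moment; what a row does not reach only later rows make up. A row lasts 1/10 s, in which the tool goes at most 50 mm and 8.59 degrees, less where a joint would pass 70% of its speed; a pose out of reach is approached as far as the arm can. A call with a gripper value outside its range is refused whole. "fingers" is the closure, from 0 (fully open) to 1 (shut), set as the call begins (left out, the last holds). The fingers move at their own pace and stop on an object; "force" is the grip in N (left out, the last holds). Time passes only in rows, so rows that repeat a pose let the fingers close. It gives the time, the measured TCP pose, the force, the opening and the grip force at its end, in the units of the state.
- state(): the state, without advancing time (a new reading comes with each control period).
- read_camera(name): name is "side" or "top"; returns (picture, depth): 480x640x3 uint8, red, green, blue; 480x640 float32, m along the optical axis (not along the pixel's ray), 0 where there is no reading.
- camera_info(name): a dict with "vfov" (degrees; the focal length in pixels is half the picture's height over the tangent of half this angle, whatever the lens; pixels are square), "cx", "cy" (the principal point, pixels), "xyz" and "rotation" of the camera in the world. Camera axes: x right, y up, looking along -z (the intrinsics and any distortion apply to the point x, -y, -z); pixel columns grow to the right and rows downward; lengths in m; the calibration is good to about 2 mm. A picture is of the moment at which its call begins. camera_info takes no time and is no camera call.
- finish_job(): hands the job in; it is judged then, once.
Trained networks look in the newest picture that a camera, given by its name, has taken for a name from the list of things; names that differ only in an ending like _2 or _b are one class to them, and where a whole thing is asked for, a point or a joint stands for the part that bears it (a point fixed in the world has none). Each returns a list of dicts, best first, with "conf" (0 to 1); they miss things now and then, are a little off and sometimes report something else, mostly with a low value. They report only what shows in the picture. A call takes as long as a camera call. They do not tell look-alikes from the thing itself.
- spot_in(camera, query): "xyz" ([x, y, z] in m, in world coordinates, good to about 4 mm: the middle of the surface that is visible of it).
- place_of(camera, query): "xyz" ([x, y, z] in m, in world coordinates, good to about 4 mm: a listed point, or the origin of a listed thing).
The state is a dict: "time_s": time; "joint_positions": joint angles; "joint_vel": joint speeds; "tau": joint torques, N m; "tool_pos": TCP position; "tcp_rot": TCP orientation; "contact_force": force on the tool from outside, world axes, zero at the start; "torque": the same for the moment, N m; "width": opening from 0.0 (shut) to 1.0 (fully open); "grasp_force": force on a finger pad.
Only numpy, scipy, OpenCV 4.12 (cv2) and the standard library are available. Lean on these libraries where they do the work, as an engineer would, in place of code of your own. Each camera call takes 0.05 s, during which the arm holds its last target. There are 200 camera calls.

## Task

On the plywood clamping board, slide the long reddish wooden bar by its blue handle until the dark blank is held snug between the bar's cork pad and the end stop. Then slide the dark wedge with the orange thumb tab along its ramp until it jams firmly against the bar, and let go. Leave the spare wedge, the chisel and the tape dispenser alone.

Things in the scene. Friction and masses are not known exactly. Their poses are not given: they have to be found in the camera images.
- fixture: Fixed plywood clamping board, 260 x 470 x 18 mm; origin on its underside, 15 mm in +y of its middle. +y: closing direction of the bar; +x: from the bar to the wedge's side. The wooden end stop's face is at y = +185. An aluminium fence lies on the bar's -x side, an aluminium ramp rail on the wedge's +x side, turned 12 deg anticlockwise from +y; both 16 mm wide, top at z = 42.
- bar: Reddish-brown wooden bar, 30 wide, top at z = 44, captive: slides only along fixture y (at x = 0), 1.5 N friction. Origin: middle of its upright blue handle, 22 x 22 x 50 tall (z 43 to 93). Cork pad's face is 255 mm in +y of it. Starts at fixture y -200 to -160, is home (blank on stop) at -130. Push it on with 5 to 15 N at home.
- wedge: Dark wooden wedge, 80 long, top z = 44, captive: slides only along its ramp, (-sin 12, cos 12 deg) in fixture x, y, nearing the bar; 1.5 N friction. Origin: middle of its upright orange tab, 18 (x) x 24 (y) x 44 tall (z 44 to 88). Starts at fixture y -59 to -34, touches the bar at y = 0 (x = +29); 10 to 20 N drives it 1 to 2 mm on and jams it, friction then holds it.
- blank_center (a point): Centre of the loose dark-brown wooden blank, 100 (x) x 60 (y) x 30 mm tall, 0.22 kg, lying on the board 2 to 18 mm short of the end stop, sides nearly along the fixture's axes.
There are look-alikes about, which are no part of the job. Leave any pink or white look-alike of the part that bears blank_center alone.

How it is judged:
By the outcome, as a careful person would: the job done as asked, in the order asked, and still so for the second after the job is handed in, with the robot touching nothing.
It also fails if it takes over 45 s, if anything falls off the work surface, if the arm or the gripper's body presses on something with over 40 N, if the wrist force passes 120 N, or if a joint passes its speed limit or range.

## Working session

There is one attempt and no reset: what is moved stays moved. The work goes in short steps, Python scripts to look and compute and a tool call to move; the robot and the scene stay as the last step left them, time stands still between calls to the robot, and variables do not carry over. Pictures are saved under pics/ and viewed, at most 10 in all, crops included, and the job is handed in when it is done.

Besides the shell and the picture viewer there is one more tool, called after "Call:" as name(argument=value, ...), one argument or row to a line, values as JSON. play_rows: Moves the arm, as the interface text tells. Its arguments: {"type":"object","properties":{"deltas":{"type":"array"},"fingers":{"type":"number"},"force":{"type":"number"}},"required":["deltas"]}

```bash
mkdir -p pics
python3 - <<'E'
from station import *
import cv2,numpy as np
for c in("top","side"):
    p,d=read_camera(c); cv2.imwrite(f"pics/{c}0.png",p[:,:,::-1]); np.save(f"{c}_d.npy",d)
    i=camera_info(c); print(c,i)
    for q in("fixture","bar","wedge","blank_center"):
        print(q,[(np.round(r["xyz"],3).tolist(),round(r["conf"],2)) for r in place_of(c,q)])
s=state();print(s["time_s"],s["tool_pos"],np.round(s["tcp_rot"],3).tolist(),s["width"],s["contact_force"])
E
```

```text
top {'vfov': 53.47496858709307, 'cx': 319.1649343200231, 'cy': 243.25503701435545, 'xyz': array([0.27091105, 0.21592463, 0.98063886]), 'rotation': array([[ 0.02635696,  0.97214368, -0.23289906],
       [-0.99964076,  0.02449788, -0.01087181],
       [-0.00486343,  0.23310194,  0.97244014]])}
fixture [([0.575, 0.112, -0.001], 0.56)]
bar [([0.568, -0.05, 0.07], 0.96), ([0.59, 0.263, 0.035], 0.7)]
wedge [([0.615, 0.061, 0.068], 0.59)]
blank_center [([0.296, 0.183, 0.018], 0.89), ([0.59, 0.261, 0.034], 0.81), ([0.548, 0.596, 0.013], 0.81), ([0.512, 0.448, 0.015], 0.79), ([0.333, 0.328, 0.014], 0.62)]
side {'vfov': 57.46730328507362, 'cx': 316.5471800365179, 'cy': 236.7375535000027, 'xyz': array([ 0.25373812, -0.38592763,  0.89280104]), 'rotation': array([[ 0.93785063,  0.27120941, -0.21652171],
       [-0.34702297,  0.73892147, -0.57755529],
       [ 0.00335411,  0.6167986 ,  0.78711387]])}
fixture [([0.581, 0.111, -0.003], 0.93)]
bar [([0.565, -0.052, 0.068], 0.78)]
wedge [([0.608, 0.063, 0.065], 0.71), ([0.565, -0.049, 0.07], 0.43)]
blank_center [([0.333, 0.326, 0.012], 0.97), ([0.515, 0.448, 0.016], 0.78), ([0.594, 0.262, 0.032], 0.77), ([0.544, 0.594, 0.013], 0.71), ([0.295, 0.179, 0.017], 0.7)]
0.5 [ 0.26372316 -0.59408591  0.24453639] [[0.914, 0.406, -0.0], [0.406, -0.914, -0.0], [-0.0, -0.0, -1.0]] 0.9993317665870852 [-0.10584435  0.81833912 -0.84711481]
```

View pics/top0.png

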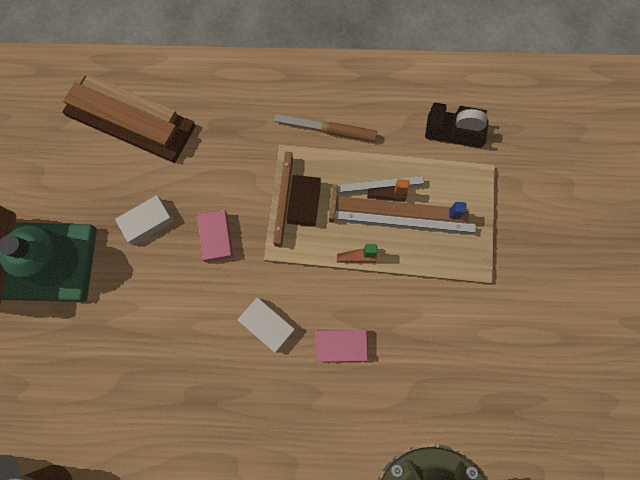

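View pics/side0.png

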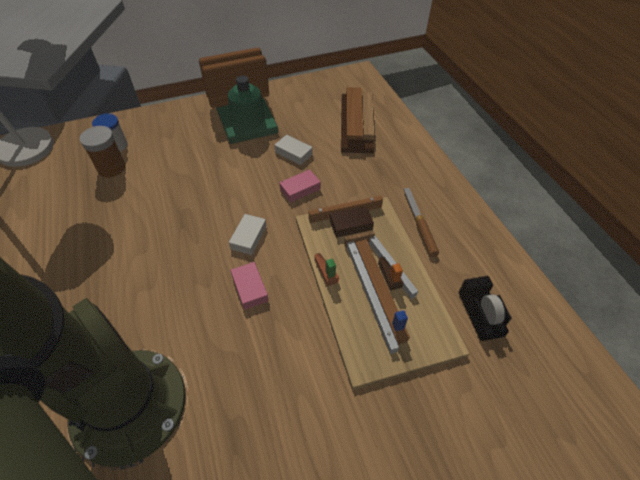

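The top picture shows the bar's blue handle at (458,210), the wedge's orange tab at (402,188) and the dark blank at (304,201). The look-alikes are the green-tabbed spare wedge at (371,250), two pink blocks at (214,235) and (342,345), and two white blocks at (145,220) and (267,325). The dark blank between the pad and the stop, and the orange-tabbed wedge on the ramp, are the ones that fit. I'll measure the fixture's yaw and confirm with a crop.

```bash
cat > h.py <<'E'
import cv2,numpy as np
from station import *
def cloud(c,p,d):
    i=camera_info(c); f=240/np.tan(np.radians(i["vfov"]/2))
    v,u=np.mgrid[:480,:640]
    P=np.stack([(u-i["cx"])/f*d,-(v-i["cy"])/f*d,-d],-1)
    return P@np.array(i["rotation"]).T+np.array(i["xyz"])
def measure(c,name=None):
    p,d=read_camera(c); W=cloud(c,p,d); h=cv2.cvtColor(p,cv2.COLOR_RGB2HSV); out={}
    box=(W[...,0]>.42)&(W[...,0]<.75)&(W[...,1]>-.15)&(W[...,1]<.40)&(d>0)&(W[...,2]<.11)
    for n,lo,hi in(("blue",100,130),("orange",5,14)):
        m=box&(h[...,0]>=lo)&(h[...,0]<=hi)&(h[...,1]>(150 if n=="blue" else 190))&(h[...,2]>60)&(W[...,2]>(.075))
        q=W[m]; out[n]=(int(m.sum()),np.round(q.mean(0),4).tolist() if len(q) else None,np.round(q.min(0),3).tolist() if len(q) else None,np.round(q.max(0),3).tolist() if len(q) else None)
    return p,d,W,h,box,out
E
python3 - <<'E'
from h import *
for c in("top","side"):
    p,d,W,h,box,o=measure(c); print(c,o)
    m=box&(W[...,2]>.008)&(W[...,2]<.026); q=W[m]
    r=cv2.minAreaRect(q[:,:2].astype(np.float32)*1000); print("board",r,np.median(q[:,2]))
    # fence: bright grey, fit line
    m=box&(h[...,1]<60)&(h[...,2]>110)&(W[...,2]>.03)&(W[...,2]<.06)
    n,l,s,_=cv2.connectedComponentsWithStats(m.astype(np.uint8))
    for k in range(1,n):
        if s[k,4]>100:
            q=W[l==k]; v=cv2.fitLine(q[:,:2].astype(np.float32),cv2.DIST_HUBER,0,.01,.01).ravel(); print("rail",s[k],v, np.degrees(np.arctan2(v[1],v[0])),np.median(q[:,2]))
p=cv2.imread("pics/top0.png")
cv2.imwrite("pics/crop.png",cv2.resize(p[135:295,255:510],None,fx=3,fy=3,interpolation=cv2.INTER_CUBIC))
E
```

```text
top {'blue': (57, [0.5655, -0.0465, 0.092], [0.554, -0.057, 0.079], [0.574, -0.037, 0.095]), 'orange': (5, [0.6178, 0.0676, 0.0864], [0.615, 0.061, 0.084], [0.619, 0.074, 0.088])}
board ((601.0805053710938, 94.16807556152344), (471.0675354003906, 314.04742431640625), 85.73001098632812) 0.01804174587830376
rail [400 176  24   9 112] [0.04445204 0.9990115  0.6372119  0.03081698] 87.45224 0.04216558895882838
rail [337 179  61  13 388] [ 0.13812415 -0.9904149   0.62349045  0.12953727] -82.060684 0.0423284416969143
rail [ 338  211  138   21 1078] [0.07689301 0.9970394  0.54685897 0.04853499] 85.59 0.04211724650269255
side {'blue': (52, [0.5648, -0.0496, 0.0938], [0.555, -0.059, 0.089], [0.572, -0.042, 0.096]), 'orange': (25, [0.6117, 0.0594, 0.0881], [0.604, 0.051, 0.079], [0.619, 0.069, 0.092])}
board ((605.465087890625, 95.49671936035156), (472.896240234375, 319.4143371582031), 85.7848129272461) 0.01892999207186008
rail [371 236  25  30 197] [ 0.13470365 -0.9908859   0.6229516   0.14253189] -82.258514 0.04299785352428864
rail [348 243  50 107 825] [0.07907764 0.99686843 0.54737526 0.03945328] 85.46445 0.042818543965215006
rail [401 272  17  22 141] [ 0.06930045 -0.99759585  0.6370513   0.03911892] -86.026184 0.04289977323545868
```

View pics/crop.png

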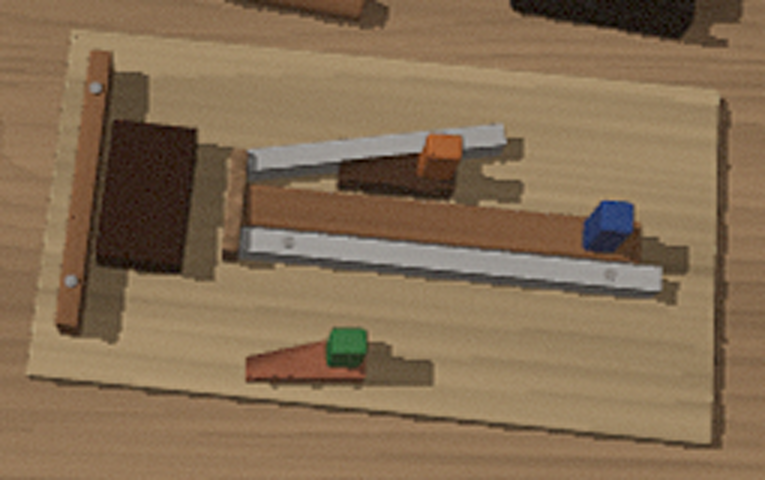

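The crop confirms it: the orange-tabbed wedge is on the ramp rail, the blue handle is on the captive bar, and the dark blank is between the pad and the stop. The fixture's yaw is about -4.4°. I'll close the gripper and push the handle from behind.

Call:
play_rows(
  deltas=[
    {"x": 0.02, "y": -0.014, "z": 0, "wz": 0.03},
    {"x": 0.055, "y": -0.038, "z": 0, "wz": 0.08},
    {"x": 0.09, "y": -0.063, "z": 0, "wz": 0.14},
    {"x": 0.125, "y": -0.088, "z": 0.01, "wz": 0.19},
    {"x": 0.16, "y": -0.113, "z": 0.02, "wz": 0.24},
    {"x": 0.2, "y": -0.14, "z": 0.03, "wz": 0.29},
    {"x": 0.24, "y": -0.167, "z": 0.04, "wz": 0.34},
    {"x": 0.28, "y": -0.194, "z": 0.05, "wz": 0.39},
    {"x": 0.32, "y": -0.222, "z": 0.06, "wz": 0.44},
    {"x": 0.36, "y": -0.25, "z": 0.07, "wz": 0.494},
  ],
  fingers=1,
  force=30,
)

```text
$.deltas[0]: bad value
```

Call:
play_rows(
  deltas=[
    {"x": 0.02, "y": -0.014, "z": 0.0, "wx": 0.0, "wy": 0.0, "wz": 0.03},
    {"x": 0.055, "y": -0.038, "z": 0.0, "wx": 0.0, "wy": 0.0, "wz": 0.08},
    {"x": 0.09, "y": -0.063, "z": 0.0, "wx": 0.0, "wy": 0.0, "wz": 0.14},
    {"x": 0.125, "y": -0.088, "z": 0.01, "wx": 0.0, "wy": 0.0, "wz": 0.19},
    {"x": 0.16, "y": -0.113, "z": 0.02, "wx": 0.0, "wy": 0.0, "wz": 0.24},
    {"x": 0.2, "y": -0.14, "z": 0.03, "wx": 0.0, "wy": 0.0, "wz": 0.29},
    {"x": 0.24, "y": -0.167, "z": 0.04, "wx": 0.0, "wy": 0.0, "wz": 0.34},
    {"x": 0.28, "y": -0.194, "z": 0.05, "wx": 0.0, "wy": 0.0, "wz": 0.39},
    {"x": 0.32, "y": -0.222, "z": 0.06, "wx": 0.0, "wy": 0.0, "wz": 0.44},
    {"x": 0.36, "y": -0.25, "z": 0.07, "wx": 0.0, "wy": 0.0, "wz": 0.494},
  ],
  fingers=1,
  force=30,
)

```text
time_s: 1.6
tool_pos: [0.4921, -0.2179, 0.1746]
tcp_rot: [[0.997, -0.079, 0.001], [-0.079, -0.997, -0.001], [0.001, 0.001, -1.0]]
contact_force: [1.3, -0.8, 0.1]
width: 0.17
grasp_force: 0.0
```

Call:
play_rows(
  deltas=[
    {"x": 0.018, "y": -0.035, "z": 0.005, "wx": 0.0, "wy": 0.0, "wz": 0.0},
    {"x": 0.037, "y": -0.07, "z": 0.012, "wx": 0.0, "wy": 0.0, "wz": 0.0},
    {"x": 0.052, "y": -0.1, "z": 0.018, "wx": 0.0, "wy": 0.0, "wz": 0.0},
    {"x": 0.061, "y": -0.118, "z": 0.025, "wx": 0.0, "wy": 0.0, "wz": 0.0},
    {"x": 0.061, "y": -0.118, "z": 0.045, "wx": 0.0, "wy": 0.0, "wz": 0.0},
    {"x": 0.061, "y": -0.118, "z": 0.07, "wx": 0.0, "wy": 0.0, "wz": 0.0},
    {"x": 0.061, "y": -0.118, "z": 0.09, "wx": 0.0, "wy": 0.0, "wz": 0.0},
    {"x": 0.061, "y": -0.118, "z": 0.097, "wx": 0.0, "wy": 0.0, "wz": 0.0},
    {"x": 0.061, "y": -0.118, "z": 0.097, "wx": 0.0, "wy": 0.0, "wz": 0.0},
  ],
)

```text
time_s: 2.5
tool_pos: [0.5604, -0.1065, 0.0767]
tcp_rot: [[0.997, -0.076, -0.002], [-0.076, -0.997, 0.0], [-0.002, -0.0, -1.0]]
contact_force: [1.3, 0.2, -0.2]
width: 0.004
grasp_force: 0.0
```

Run:
```python
from h import *
p,d,W,h,box,o=measure("side"); print(o); s=state(); print(s["width"],s["time_s"],s["tool_pos"],s["contact_force"])
cv2.imwrite("pics/s1.png",cv2.resize(p[170:400,250:530],None,fx=2.5,fy=2.5)[:,:,::-1])
print(place_of("side","bar")[:1])
```

```text
{'blue': (6, [0.5607, -0.0433, 0.0933], [0.558, -0.046, 0.091], [0.563, -0.041, 0.096]), 'orange': (34, [0.6116, 0.0591, 0.0879], [0.604, 0.05, 0.077], [0.618, 0.068, 0.092])}
0.0005547155007317006 2.55 [ 0.56129921 -0.10659932  0.07784864] [-0.10523304 -0.05144508  1.07462633]
[{'xyz': [0.568, -0.0486, 0.0715], 'conf': 0.82}]
```

View pics/s1.png

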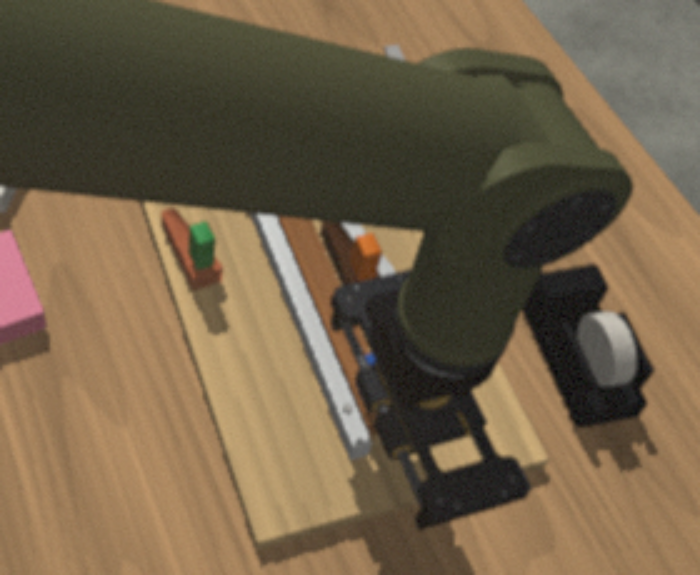

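The picture shows the closed fingers behind the blue handle (crop 370,358), in line with the bar. I'll push slowly.

Call:
play_rows(
  deltas=[
    {"x": 0.0, "y": -0.008, "z": 0.0, "wx": 0.0, "wy": 0.0, "wz": 0.0},
    {"x": 0.0, "y": -0.016, "z": 0.0, "wx": 0.0, "wy": 0.0, "wz": 0.0},
    {"x": 0.0, "y": -0.022, "z": 0.0, "wx": 0.0, "wy": 0.0, "wz": 0.0},
    {"x": 0.0, "y": -0.026, "z": 0.0, "wx": 0.0, "wy": 0.0, "wz": 0.0},
    {"x": 0.0, "y": -0.03, "z": 0.0, "wx": 0.0, "wy": 0.0, "wz": 0.0},
    {"x": 0.0, "y": -0.034, "z": 0.0, "wx": 0.0, "wy": 0.0, "wz": 0.0},
    {"x": 0.0, "y": -0.038, "z": 0.0, "wx": 0.0, "wy": 0.0, "wz": 0.0},
    {"x": 0.0, "y": -0.042, "z": 0.0, "wx": 0.0, "wy": 0.0, "wz": 0.0},
    {"x": 0.0, "y": -0.046, "z": 0.0, "wx": 0.0, "wy": 0.0, "wz": 0.0},
    {"x": 0.0, "y": -0.049, "z": 0.0, "wx": 0.0, "wy": 0.0, "wz": 0.0},
  ],
)

```text
time_s: 3.6
tool_pos: [0.5649, -0.0576, 0.0775]
tcp_rot: [[0.997, -0.076, 0.0], [-0.076, -0.997, -0.0], [0.0, 0.0, -1.0]]
contact_force: [-0.3, -1.5, 1.1]
width: 0.003
grasp_force: 0.9
```

Contact is made at about 1.5 N, which is sliding friction. I'll keep going in small steps.

Call:
play_rows(
  deltas=[
    {"x": 0.0, "y": -0.002, "z": 0.0, "wx": 0.0, "wy": 0.0, "wz": 0.0},
    {"x": 0.0, "y": -0.004, "z": 0.0, "wx": 0.0, "wy": 0.0, "wz": 0.0},
    {"x": 0.0, "y": -0.006, "z": 0.0, "wx": 0.0, "wy": 0.0, "wz": 0.0},
    {"x": 0.0, "y": -0.006, "z": 0.0, "wx": 0.0, "wy": 0.0, "wz": 0.0},
  ],
)

```text
time_s: 4.0
tool_pos: [0.5653, -0.0512, 0.0775]
tcp_rot: [[0.997, -0.076, 0.0], [-0.076, -0.997, 0.0], [0.0, -0.0, -1.0]]
contact_force: [0.5, -1.4, 0.1]
width: 0.01
grasp_force: 0.3
```

Call:
play_rows(
  deltas=[
    {"x": 0.0, "y": -0.001, "z": 0.0, "wx": 0.0, "wy": 0.0, "wz": 0.0},
    {"x": 0.0, "y": -0.002, "z": 0.0, "wx": 0.0, "wy": 0.0, "wz": 0.0},
    {"x": 0.0, "y": -0.002, "z": 0.0, "wx": 0.0, "wy": 0.0, "wz": 0.0},
  ],
)

```text
time_s: 4.3
tool_pos: [0.5655, -0.0496, 0.0775]
tcp_rot: [[0.997, -0.076, 0.0], [-0.076, -0.997, 0.0], [0.0, -0.0, -1.0]]
contact_force: [0.7, -1.3, 0.7]
width: 0.002
grasp_force: 0.6
```

Call:
play_rows(
  deltas=[
    {"x": 0.0, "y": -0.0015, "z": 0.0, "wx": 0.0, "wy": 0.0, "wz": 0.0},
    {"x": 0.0, "y": -0.003, "z": 0.0, "wx": 0.0, "wy": 0.0, "wz": 0.0},
    {"x": 0.0, "y": -0.003, "z": 0.0, "wx": 0.0, "wy": 0.0, "wz": 0.0},
  ],
)

```text
time_s: 4.6
tool_pos: [0.5657, -0.0467, 0.0775]
tcp_rot: [[0.997, -0.076, 0.0], [-0.076, -0.997, -0.0], [0.0, 0.0, -1.0]]
contact_force: [0.2, -1.5, 0.8]
width: 0.007
grasp_force: 0.8
```

Call:
play_rows(
  deltas=[
    {"x": 0.0, "y": -0.0015, "z": 0.0, "wx": 0.0, "wy": 0.0, "wz": 0.0},
    {"x": 0.0, "y": -0.002, "z": 0.0, "wx": 0.0, "wy": 0.0, "wz": 0.0},
    {"x": 0.0, "y": -0.002, "z": 0.0, "wx": 0.0, "wy": 0.0, "wz": 0.0},
  ],
)

```text
time_s: 4.9
tool_pos: [0.5658, -0.0449, 0.0775]
tcp_rot: [[0.997, -0.076, -0.0], [-0.076, -0.997, -0.0], [-0.0, 0.0, -1.0]]
contact_force: [-1.3, -2.3, -1.2]
width: 0.008
grasp_force: 1.4
```

Call:
play_rows(
  deltas=[
    {"x": 0.0, "y": -0.0015, "z": 0.0, "wx": 0.0, "wy": 0.0, "wz": 0.0},
    {"x": 0.0, "y": -0.002, "z": 0.0, "wx": 0.0, "wy": 0.0, "wz": 0.0},
    {"x": 0.0, "y": -0.002, "z": 0.0, "wx": 0.0, "wy": 0.0, "wz": 0.0},
  ],
)

```text
time_s: 5.2
tool_pos: [0.566, -0.0426, 0.0775]
tcp_rot: [[0.997, -0.076, 0.0], [-0.076, -0.997, 0.0], [0.0, -0.0, -1.0]]
contact_force: [0.2, -2.1, 0.4]
width: 0.005
grasp_force: 1.3
```

Call:
play_rows(
  deltas=[
    {"x": 0.0, "y": -0.001, "z": 0.0, "wx": 0.0, "wy": 0.0, "wz": 0.0},
    {"x": 0.0, "y": -0.002, "z": 0.0, "wx": 0.0, "wy": 0.0, "wz": 0.0},
    {"x": 0.0, "y": -0.002, "z": 0.0, "wx": 0.0, "wy": 0.0, "wz": 0.0},
  ],
)

```text
time_s: 5.5
tool_pos: [0.5661, -0.0417, 0.0775]
tcp_rot: [[0.997, -0.077, -0.0], [-0.077, -0.997, -0.001], [-0.0, 0.001, -1.0]]
contact_force: [-0.6, -5.4, 0.6]
width: 0.002
grasp_force: 2.4
```

Call:
play_rows(
  deltas=[
    {"x": 0.0, "y": -0.001, "z": 0.0, "wx": 0.0, "wy": 0.0, "wz": 0.0},
    {"x": 0.0, "y": -0.002, "z": 0.0, "wx": 0.0, "wy": 0.0, "wz": 0.0},
    {"x": 0.0, "y": -0.002, "z": 0.0, "wx": 0.0, "wy": 0.0, "wz": 0.0},
  ],
)

```text
time_s: 5.8
tool_pos: [0.5661, -0.0416, 0.0775]
tcp_rot: [[0.997, -0.078, -0.001], [-0.078, -0.997, -0.003], [-0.0, 0.004, -1.0]]
contact_force: [-1.3, -9.0, 1.4]
width: 0.005
grasp_force: 4.1
```

Call:
play_rows(
  deltas=[
    {"x": 0.0, "y": -0.001, "z": 0.0, "wx": 0.0, "wy": 0.0, "wz": 0.0},
    {"x": 0.0, "y": -0.002, "z": 0.0, "wx": 0.0, "wy": 0.0, "wz": 0.0},
    {"x": 0.0, "y": -0.002, "z": 0.0, "wx": 0.0, "wy": 0.0, "wz": 0.0},
  ],
)

```text
time_s: 6.1
tool_pos: [0.5661, -0.0415, 0.0776]
tcp_rot: [[0.997, -0.079, -0.001], [-0.079, -0.997, -0.006], [-0.0, 0.006, -1.0]]
contact_force: [-1.5, -10.3, 1.2]
width: 0.003
grasp_force: 5.8
```

The bar has stopped firmly at about 10 N. I'll back off, rise and check.

Call:
play_rows(
  deltas=[
    {"x": 0.0, "y": 0.005, "z": 0.0, "wx": 0.0, "wy": 0.0, "wz": 0.0},
    {"x": 0.0, "y": 0.02, "z": 0.0, "wx": 0.0, "wy": 0.0, "wz": 0.0},
    {"x": 0.0, "y": 0.03, "z": -0.02, "wx": 0.0, "wy": 0.0, "wz": 0.0},
    {"x": 0.0, "y": 0.04, "z": -0.06, "wx": 0.0, "wy": 0.0, "wz": 0.0},
    {"x": 0.0, "y": 0.05, "z": -0.1, "wx": 0.0, "wy": 0.0, "wz": 0.0},
    {"x": 0.0, "y": 0.08, "z": -0.12, "wx": 0.0, "wy": 0.0, "wz": 0.0},
    {"x": 0.0, "y": 0.12, "z": -0.12, "wx": 0.0, "wy": 0.0, "wz": 0.0},
    {"x": 0.0, "y": 0.15, "z": -0.12, "wx": 0.0, "wy": 0.0, "wz": 0.0},
  ],
)

```text
time_s: 6.9
tool_pos: [0.5553, -0.1883, 0.1988]
tcp_rot: [[0.997, -0.076, 0.002], [-0.076, -0.997, -0.001], [0.002, 0.001, -1.0]]
contact_force: [0.1, 0.3, -0.1]
width: 0.005
grasp_force: 0.0
```

Run:
```python
from h import *
for c in("top","side"):
    p,d,W,h,box,o=measure(c); print(c,o)
    for q in("bar","wedge"): print(q,[(np.round(r["xyz"],3).tolist(),round(r["conf"],2)) for r in place_of(c,q)])
    if c=="top": cv2.imwrite("pics/t2.png",cv2.resize(p[135:295,255:510],None,fx=3,fy=3,interpolation=cv2.INTER_CUBIC)[:,:,::-1])
print(state()["tool_pos"])
```

```text
top {'blue': (59, [0.5674, -0.0165, 0.092], [0.556, -0.026, 0.084], [0.576, -0.007, 0.096]), 'orange': (8, [0.6134, 0.0671, 0.0856], [0.603, 0.055, 0.082], [0.618, 0.074, 0.09])}
bar [([0.571, -0.018, 0.068], 0.57)]
wedge [([0.614, 0.061, 0.069], 0.93)]
side {'blue': (59, [0.5668, -0.0187, 0.0936], [0.557, -0.027, 0.09], [0.577, -0.01, 0.097]), 'orange': (22, [0.6124, 0.0604, 0.0892], [0.603, 0.051, 0.087], [0.618, 0.069, 0.093])}
bar [([0.568, -0.02, 0.071], 0.63)]
wedge [([0.613, 0.065, 0.068], 0.68)]
[ 0.55535343 -0.18427955  0.197361  ]
```

View pics/t2.png

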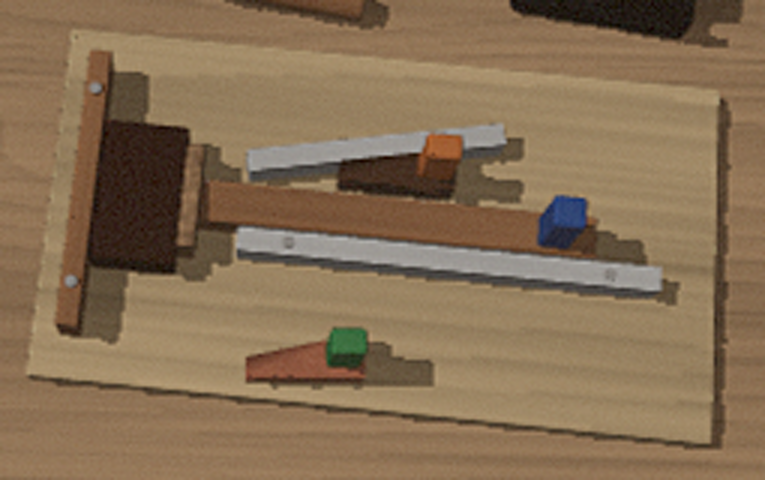

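The picture shows the blank snug between the cork pad (crop 190,195) and the stop (85,190). The handle now reads about (0.5675, -0.0175), so the wedge should touch the bar at about (0.6065, 0.110). Next I'll go behind the orange tab.

Call:
play_rows(
  deltas=[
    {"x": 0.005, "y": -0.025, "z": 0.0, "wx": 0.0, "wy": 0.0, "wz": 0.0},
    {"x": 0.013, "y": -0.065, "z": 0.0, "wx": 0.0, "wy": 0.0, "wz": 0.0},
    {"x": 0.021, "y": -0.105, "z": 0.0, "wx": 0.0, "wy": 0.0, "wz": 0.0},
    {"x": 0.029, "y": -0.145, "z": 0.0, "wx": 0.0, "wy": 0.0, "wz": 0.0},
    {"x": 0.036, "y": -0.185, "z": 0.0, "wx": 0.0, "wy": 0.0, "wz": 0.0},
    {"x": 0.039, "y": -0.208, "z": 0.0, "wx": 0.0, "wy": 0.0, "wz": 0.0},
    {"x": 0.039, "y": -0.208, "z": 0.02, "wx": 0.0, "wy": 0.0, "wz": 0.0},
    {"x": 0.039, "y": -0.208, "z": 0.04, "wx": 0.0, "wy": 0.0, "wz": 0.0},
  ],
)

```text
time_s: 8.0
tool_pos: [0.61, 0.0223, 0.1578]
tcp_rot: [[0.998, -0.07, 0.002], [-0.07, -0.998, 0.001], [0.002, -0.001, -1.0]]
contact_force: [-0.2, -0.9, -0.4]
width: 0.004
grasp_force: 0.0
```

Run:
```python
from h import *
p,d=read_camera("side")
cv2.imwrite("pics/s3.png",cv2.resize(p[170:370,290:530],None,fx=2.8,fy=2.8)[:,:,::-1])
s=state();print(s["tool_pos"],s["contact_force"])
```

```text
[0.60749687 0.02102882 0.1534419 ] [-0.95127386 -0.4985845  -3.13136923]
```

View pics/s3.png

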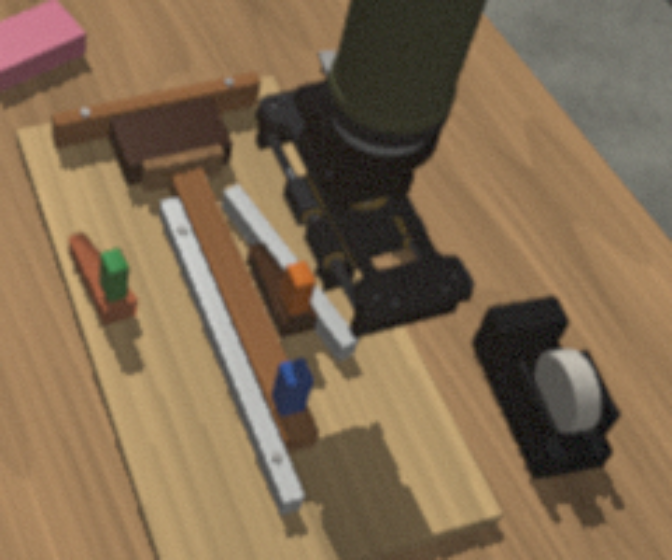

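The side view shows the tab at crop (300,290), with the gripper above and behind it and nothing underneath. I'll go down.

Call:
play_rows(
  deltas=[
    {"x": 0.001, "y": 0.0, "z": 0.02, "wx": 0.0, "wy": 0.0, "wz": 0.0},
    {"x": 0.001, "y": 0.0, "z": 0.04, "wx": 0.0, "wy": 0.0, "wz": 0.0},
    {"x": 0.001, "y": 0.0, "z": 0.06, "wx": 0.0, "wy": 0.0, "wz": 0.0},
    {"x": 0.001, "y": 0.0, "z": 0.07, "wx": 0.0, "wy": 0.0, "wz": 0.0},
    {"x": 0.001, "y": 0.0, "z": 0.075, "wx": 0.0, "wy": 0.0, "wz": 0.0},
    {"x": 0.001, "y": 0.0, "z": 0.075, "wx": 0.0, "wy": 0.0, "wz": 0.0},
    {"x": 0.001, "y": 0.0, "z": 0.075, "wx": 0.0, "wy": 0.0, "wz": 0.0},
  ],
)

```text
time_s: 8.75
tool_pos: [0.6114, 0.0184, 0.0836]
tcp_rot: [[0.997, -0.076, 0.002], [-0.076, -0.997, 0.0], [0.002, -0.0, -1.0]]
contact_force: [-0.3, 0.6, 0.2]
width: 0.008
grasp_force: 0.0
```

Call:
play_rows(
  deltas=[
    {"x": 0.0, "y": 0.0, "z": 0.006, "wx": 0.0, "wy": 0.0, "wz": 0.0},
    {"x": 0.0, "y": -0.006, "z": 0.006, "wx": 0.0, "wy": 0.0, "wz": 0.0},
    {"x": 0.0, "y": -0.012, "z": 0.006, "wx": 0.0, "wy": 0.0, "wz": 0.0},
    {"x": -0.001, "y": -0.017, "z": 0.006, "wx": 0.0, "wy": 0.0, "wz": 0.0},
    {"x": -0.002, "y": -0.022, "z": 0.006, "wx": 0.0, "wy": 0.0, "wz": 0.0},
    {"x": -0.003, "y": -0.027, "z": 0.006, "wx": 0.0, "wy": 0.0, "wz": 0.0},
    {"x": -0.004, "y": -0.032, "z": 0.006, "wx": 0.0, "wy": 0.0, "wz": 0.0},
    {"x": -0.005, "y": -0.037, "z": 0.006, "wx": 0.0, "wy": 0.0, "wz": 0.0},
    {"x": -0.006, "y": -0.042, "z": 0.006, "wx": 0.0, "wy": 0.0, "wz": 0.0},
    {"x": -0.007, "y": -0.046, "z": 0.006, "wx": 0.0, "wy": 0.0, "wz": 0.0},
  ],
)

```text
time_s: 9.75
tool_pos: [0.6073, 0.0649, 0.0767]
tcp_rot: [[0.997, -0.076, 0.0], [-0.076, -0.997, -0.0], [0.0, -0.0, -1.0]]
contact_force: [-0.1, -1.7, 1.1]
width: 0.007
grasp_force: 0.9
```

Call:
play_rows(
  deltas=[
    {"x": -0.001, "y": -0.003, "z": 0.0, "wx": 0.0, "wy": 0.0, "wz": 0.0},
    {"x": -0.001, "y": -0.006, "z": 0.0, "wx": 0.0, "wy": 0.0, "wz": 0.0},
    {"x": -0.002, "y": -0.009, "z": 0.0, "wx": 0.0, "wy": 0.0, "wz": 0.0},
    {"x": -0.002, "y": -0.01, "z": 0.0, "wx": 0.0, "wy": 0.0, "wz": 0.0},
    {"x": -0.002, "y": -0.01, "z": 0.0, "wx": 0.0, "wy": 0.0, "wz": 0.0},
  ],
)

```text
time_s: 10.25
tool_pos: [0.6058, 0.0751, 0.0765]
tcp_rot: [[0.997, -0.076, -0.0], [-0.076, -0.997, 0.0], [-0.0, -0.0, -1.0]]
contact_force: [0.1, -0.1, -0.3]
width: 0.001
grasp_force: 0.2
```

Call:
play_rows(
  deltas=[
    {"x": -0.0005, "y": -0.002, "z": 0.0, "wx": 0.0, "wy": 0.0, "wz": 0.0},
    {"x": -0.001, "y": -0.004, "z": 0.0, "wx": 0.0, "wy": 0.0, "wz": 0.0},
    {"x": -0.001, "y": -0.005, "z": 0.0, "wx": 0.0, "wy": 0.0, "wz": 0.0},
    {"x": -0.001, "y": -0.005, "z": 0.0, "wx": 0.0, "wy": 0.0, "wz": 0.0},
  ],
)

```text
time_s: 10.65
tool_pos: [0.6052, 0.0799, 0.0764]
tcp_rot: [[0.997, -0.076, -0.0], [-0.076, -0.997, 0.0], [-0.0, -0.0, -1.0]]
contact_force: [-0.2, -1.9, -0.0]
width: 0.007
grasp_force: 0.5
```

Call:
play_rows(
  deltas=[
    {"x": -0.0002, "y": -0.001, "z": 0.0, "wx": 0.0, "wy": 0.0, "wz": 0.0},
    {"x": -0.0005, "y": -0.002, "z": 0.0, "wx": 0.0, "wy": 0.0, "wz": 0.0},
    {"x": -0.0005, "y": -0.002, "z": 0.0, "wx": 0.0, "wy": 0.0, "wz": 0.0},
  ],
)

```text
time_s: 10.95
tool_pos: [0.605, 0.0818, 0.0765]
tcp_rot: [[0.997, -0.076, -0.0], [-0.076, -0.997, -0.0], [-0.0, 0.0, -1.0]]
contact_force: [0.1, -0.3, 0.8]
width: 0.009
grasp_force: 0.6
```

Call:
play_rows(
  deltas=[
    {"x": -0.0002, "y": -0.001, "z": 0.0, "wx": 0.0, "wy": 0.0, "wz": 0.0},
    {"x": -0.0005, "y": -0.002, "z": 0.0, "wx": 0.0, "wy": 0.0, "wz": 0.0},
    {"x": -0.0005, "y": -0.002, "z": 0.0, "wx": 0.0, "wy": 0.0, "wz": 0.0},
  ],
)

```text
time_s: 11.25
tool_pos: [0.6047, 0.0839, 0.0765]
tcp_rot: [[0.997, -0.076, -0.0], [-0.076, -0.997, 0.0], [-0.0, -0.0, -1.0]]
contact_force: [-0.8, -1.4, 0.5]
width: 0.008
grasp_force: 0.6
```

Call:
play_rows(
  deltas=[
    {"x": -0.0002, "y": -0.001, "z": 0.0, "wx": 0.0, "wy": 0.0, "wz": 0.0},
    {"x": -0.0005, "y": -0.002, "z": 0.0, "wx": 0.0, "wy": 0.0, "wz": 0.0},
    {"x": -0.0005, "y": -0.002, "z": 0.0, "wx": 0.0, "wy": 0.0, "wz": 0.0},
  ],
)

```text
time_s: 11.55
tool_pos: [0.6044, 0.0857, 0.0765]
tcp_rot: [[0.997, -0.076, 0.0], [-0.076, -0.997, -0.0], [0.0, 0.0, -1.0]]
contact_force: [0.2, -1.6, 0.1]
width: 0.001
grasp_force: 0.9
```

Call:
play_rows(
  deltas=[
    {"x": -0.0002, "y": -0.001, "z": 0.0, "wx": 0.0, "wy": 0.0, "wz": 0.0},
    {"x": -0.0005, "y": -0.002, "z": 0.0, "wx": 0.0, "wy": 0.0, "wz": 0.0},
    {"x": -0.0005, "y": -0.002, "z": 0.0, "wx": 0.0, "wy": 0.0, "wz": 0.0},
  ],
)

```text
time_s: 11.85
tool_pos: [0.6044, 0.0862, 0.0765]
tcp_rot: [[0.997, -0.077, 0.0], [-0.077, -0.997, -0.002], [0.0, 0.002, -1.0]]
contact_force: [0.9, -5.2, 1.2]
width: 0.005
grasp_force: 2.4
```

Call:
play_rows(
  deltas=[
    {"x": -0.0002, "y": -0.001, "z": 0.0, "wx": 0.0, "wy": 0.0, "wz": 0.0},
    {"x": -0.0005, "y": -0.002, "z": 0.0, "wx": 0.0, "wy": 0.0, "wz": 0.0},
    {"x": -0.0005, "y": -0.002, "z": 0.0, "wx": 0.0, "wy": 0.0, "wz": 0.0},
  ],
)

```text
time_s: 12.15
tool_pos: [0.6043, 0.0865, 0.0765]
tcp_rot: [[0.997, -0.078, 0.001], [-0.078, -0.997, -0.004], [0.001, 0.004, -1.0]]
contact_force: [1.1, -7.6, 0.1]
width: 0.004
grasp_force: 3.7
```

Call:
play_rows(
  deltas=[
    {"x": -0.0002, "y": -0.001, "z": 0.0, "wx": 0.0, "wy": 0.0, "wz": 0.0},
    {"x": -0.0005, "y": -0.002, "z": 0.0, "wx": 0.0, "wy": 0.0, "wz": 0.0},
    {"x": -0.0005, "y": -0.002, "z": 0.0, "wx": 0.0, "wy": 0.0, "wz": 0.0},
  ],
)

```text
time_s: 12.45
tool_pos: [0.6043, 0.0869, 0.0766]
tcp_rot: [[0.997, -0.079, 0.001], [-0.079, -0.997, -0.006], [0.001, 0.006, -1.0]]
contact_force: [1.1, -10.6, 0.3]
width: 0.004
grasp_force: 4.9
```

Touched, and the force is rising about 3 N per 2 mm commanded. I'll push on to about 16 N.

Call:
play_rows(
  deltas=[
    {"x": -0.0005, "y": -0.0015, "z": 0.0, "wx": 0.0, "wy": 0.0, "wz": 0.0},
    {"x": -0.0005, "y": -0.003, "z": 0.0, "wx": 0.0, "wy": 0.0, "wz": 0.0},
    {"x": -0.0005, "y": -0.003, "z": 0.0, "wx": 0.0, "wy": 0.0, "wz": 0.0},
  ],
)

```text
time_s: 12.75
tool_pos: [0.6042, 0.0875, 0.0766]
tcp_rot: [[0.997, -0.081, 0.001], [-0.081, -0.997, -0.009], [0.001, 0.009, -1.0]]
contact_force: [1.0, -13.6, 2.5]
width: 0.007
grasp_force: 6.9
```

Call:
play_rows(
  deltas=[
    {"x": 0.0, "y": -0.001, "z": 0.0, "wx": 0.0, "wy": 0.0, "wz": 0.0},
    {"x": 0.0, "y": -0.0015, "z": 0.0, "wx": 0.0, "wy": 0.0, "wz": 0.0},
    {"x": 0.0, "y": -0.0015, "z": 0.0, "wx": 0.0, "wy": 0.0, "wz": 0.0},
    {"x": 0.0, "y": -0.0015, "z": 0.0, "wx": 0.0, "wy": 0.0, "wz": 0.0},
  ],
)

```text
time_s: 13.15
tool_pos: [0.6042, 0.0876, 0.0766]
tcp_rot: [[0.997, -0.082, -0.0], [-0.082, -0.997, -0.01], [0.001, 0.01, -1.0]]
contact_force: [1.2, -16.5, 3.7]
width: 0.001
grasp_force: 8.1
```

It took 16.5 N and went about 1.8 mm past touch. I'll withdraw straight back, then up and away.

Call:
play_rows(
  deltas=[
    {"x": 0.001, "y": 0.006, "z": 0.0, "wx": 0.0, "wy": 0.0, "wz": 0.0},
    {"x": 0.002, "y": 0.014, "z": 0.0, "wx": 0.0, "wy": 0.0, "wz": 0.0},
    {"x": 0.003, "y": 0.024, "z": 0.0, "wx": 0.0, "wy": 0.0, "wz": 0.0},
    {"x": 0.003, "y": 0.03, "z": -0.02, "wx": 0.0, "wy": 0.0, "wz": 0.0},
    {"x": 0.003, "y": 0.03, "z": -0.06, "wx": 0.0, "wy": 0.0, "wz": 0.0},
    {"x": 0.003, "y": 0.05, "z": -0.1, "wx": 0.0, "wy": 0.0, "wz": 0.0},
    {"x": 0.003, "y": 0.09, "z": -0.12, "wx": 0.0, "wy": 0.0, "wz": 0.0},
    {"x": 0.003, "y": 0.13, "z": -0.12, "wx": 0.0, "wy": 0.0, "wz": 0.0},
    {"x": 0.003, "y": 0.17, "z": -0.12, "wx": 0.0, "wy": 0.0, "wz": 0.0},
    {"x": 0.003, "y": 0.2, "z": -0.12, "wx": 0.0, "wy": 0.0, "wz": 0.0},
  ],
)

```text
time_s: 14.15
tool_pos: [0.5906, -0.1059, 0.1968]
tcp_rot: [[0.997, -0.077, 0.001], [-0.077, -0.997, -0.0], [0.001, 0.0, -1.0]]
contact_force: [0.6, -0.0, -0.2]
width: 0.004
grasp_force: 0.0
```

Run:
```python
from h import *
for c in("top","side"):
    p,d,W,h,box,o=measure(c); print(c,o)
    for q in("bar","wedge"): print(q,[(np.round(r["xyz"],3).tolist(),round(r["conf"],2)) for r in place_of(c,q)])
    if c=="top": cv2.imwrite("pics/t4.png",cv2.resize(p[135:295,255:510],None,fx=3,fy=3,interpolation=cv2.INTER_CUBIC)[:,:,::-1])
s=state();print(s["tool_pos"],s["contact_force"])
```

```text
top {'blue': (51, [0.5677, -0.0174, 0.0924], [0.555, -0.026, 0.077], [0.575, -0.007, 0.098]), 'orange': (7, [0.6028, 0.1096, 0.0858], [0.595, 0.102, 0.08], [0.613, 0.12, 0.09])}
bar [([0.57, -0.018, 0.072], 0.82)]
wedge [([0.608, 0.108, 0.068], 0.83)]
side {'blue': (55, [0.5667, -0.0203, 0.0939], [0.557, -0.029, 0.091], [0.575, -0.012, 0.098]), 'orange': (12, [0.6071, 0.109, 0.0886], [0.598, 0.101, 0.087], [0.612, 0.117, 0.09])}
bar [([0.566, -0.02, 0.072], 0.56)]
wedge [([0.605, 0.109, 0.067], 0.86)]
[ 0.59115131 -0.10105259  0.19653578] [ 0.81624763 -0.0217669   0.18029569]
```

View pics/t4.png

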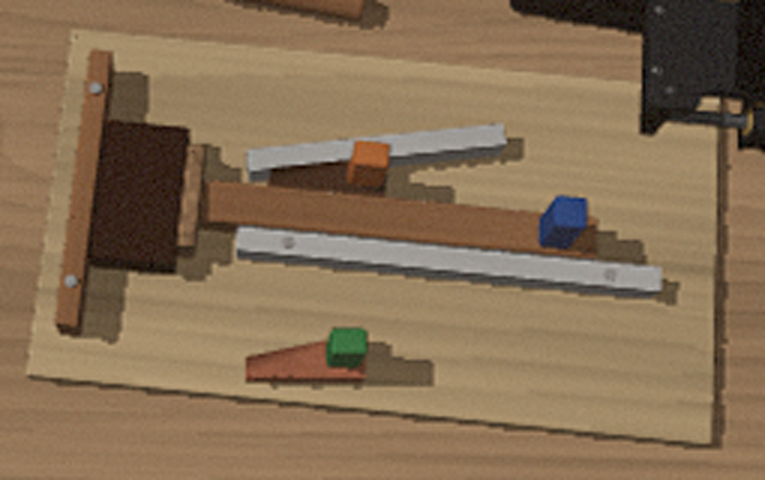

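The wedge, with its tab at crop (370,163), fills the gap between rail and bar. The blank is snug against the stop and the robot is clear. I'll hand it in.

```bash
python3 -c "from station import *; print(finish_job())"
```

```text
the job is handed in; nothing more can be done
None
```

The bar was pushed home at about 10 N and holds the blank snug on the stop. The wedge was then driven in at about 16.5 N, the arm was clear of everything, and the job was handed in at about 14.5 s.

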